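Lay up the two halves of a test cell on their jigs

TASK

Lay up the two halves of a test cell, one plate at a time and in this order: on the blue jig put the copper collector, on it the black graphite plate, and on that the red seal frame; after that, on the yellow jig put the aluminium end plate and on it the green insulator. Lay each plate flat, centred and lined up lengthwise with its jig (either way round), and let go of it before you take the next. Leave the amber jar and the loupe stand where they are.

Things in the scene. Friction and masses are not known exactly. Their poses are not given: they have to be found in the camera images.
- copper: Copper collector plate, bright copper, 70 x 44 mm and 10 mm thick, with a tab 18 mm long, 20 mm wide and 6 mm thick sticking out of its +x end, about 0.28 kg. Origin: centre of the underside of its 70 x 44 mm rectangle; x along the 70 mm length, y across the 44 mm width (grip it across the width), z up. Loose, starts flat on the bench, right side up.
- graphite: Graphite flow plate, black with six fine grey lines on top, 70 x 44 mm and 12 mm thick, about 0.07 kg. Origin: centre of the underside of its 70 x 44 mm rectangle; x along the 70 mm length, y across the 44 mm width (grip it across the width), z up. Loose, starts flat on the bench, right side up.
- seal: Seal frame, red plastic with a window of 40 x 22 mm through its middle, 70 x 44 mm and 10 mm thick, about 0.03 kg. Origin: centre of the underside of its 70 x 44 mm rectangle; x along the 70 mm length, y across the 44 mm width (grip it across the width), z up. Loose, starts flat on the bench, right side up.
- endplate: End plate, bare aluminium with four dark dots near the corners, 70 x 44 mm and 14 mm thick, about 0.12 kg. Origin: centre of the underside of its 70 x 44 mm rectangle; x along the 70 mm length, y across the 44 mm width (grip it across the width), z up. Loose, starts flat on the bench, right side up.
- insulator: Insulator plate, green with four white dots near the corners, 70 x 44 mm and 10 mm thick, about 0.06 kg. Origin: centre of the underside of its 70 x 44 mm rectangle; x along the 70 mm length, y across the 44 mm width (grip it across the width), z up. Loose, starts flat on the bench, right side up.
- blue_jig: Blue stacking jig: base 110 mm long (x) x 80 wide (y) x 10 high with a raised pedestal 64 (x) x 38 (y) in its middle, whose flat top is 20 mm above the bench. Fixed to the bench. Origin: centre of its underside, on the bench; x along its length. No pins or walls: plates simply lie on the pedestal, overhanging it by 3 mm all round.
- yellow_jig: Yellow stacking jig: base 110 mm long (x) x 80 wide (y) x 10 high with a raised pedestal 64 (x) x 38 (y) in its middle, whose flat top is 20 mm above the bench. Fixed to the bench. Origin: centre of its underside, on the bench; x along its length. No pins or walls: plates simply lie on the pedestal, overhanging it by 3 mm all round.
- jar: Amber glass jar with a white cap, 42 mm across and 50 mm high, standing among the plates; a bystander, loose. Origin: centre of its underside.
- loupe: Loupe on a stand, 140 mm high with a round white foot 70 mm across, loose, standing beyond the plates as seen from the robot; a bystander. Origin: centre of the foot's underside. Smaller loose bystanders (brass weight, steel collar, white cap, all under 30 mm high) stand between the plates.
Mind the look-alikes: they are no part of the job. There is more than one size of the insulator; the one meant has the size given above.

How it is judged:
By the outcome, as a careful person would: the job done as asked, in the order asked, and still so for the second after the job is handed in, with the robot touching nothing.
It also fails if it takes over 125 s, if anything falls off the work surface, if the arm or the gripper's body presses on something with over 40 N, if the wrist force passes 120 N, or if a joint passes its speed limit or range.

ROBOT

A 6-joint arm with a two-finger parallel gripper is mounted at the origin on the work surface. World frame = base frame: x ahead of the robot, y to its left, z up, the work surface at z = 0. Lengths are in m, angles in degrees, forces in N, time in s.
With the tool pointing down it reaches from about 0.3 to 0.75 m from the base axis. Payload 8.5 kg.
Tool frame: the origin (TCP) lies midway between the tips of the shut fingers; the grasp point (between the pads) lies 19 mm behind it; z points along the fingers, y is the line along which they close (so a half turn about z gives the same grasp; the last joint's range is limited). The gripper opens to 85 mm and grips with 20 to 120 N. Pads are 22 mm wide; open, the fingers measure 114 mm over their backs; the gripper's body (76 mm by 85 mm) begins 54 mm behind the grasp point. The pads swing forward as they close: fully open they stand 13 mm farther back than shut.
Start: joints at [-79.372, 21.807, 74.336, -0, 83.858, -12.336], TCP at [0.215, -0.506, 0.231] pointing down, gripper open.
Joint ranges: [-178.18, 178.18], [-50.72, 133.34], [12.68, 142.11], [-81.47, 261.47], [9.98, 163.14], [-165.26, 165.26]. Speed limits (degrees/s): [136.94, 136.94, 180, 180, 180, 180].

INTERFACE

Orientations are given as a 3x3 rotation matrix whose columns are the frame's x, y, z axes.
In Python, from rig import monitor, optics, close_job, models gives the robot as it stands.
- The arm moves only by the tool step_arm, never from a script. Its arguments are lists of equal length, an entry for each row: "fingers": the closure, from -1 (fully open) to 1 (shut); "travel": the shift along the tool's x, y, z scaled (see below), a list of three; "twist": the turn about the tool's z scaled (see below). In form: {"fingers": [fingers, ...], "travel": [[tx, ty, tz], ...], "twist": [twist, ...]}. A call has 1 to 10 rows; each row shifts and turns the commanded pose from where the row before left it, along the tool's axes as they then stand; what a row does not reach is not made up. The controller multiplies each number of a shift by 100 mm and each number of a turn by pi rad. A row lasts 1/8 s, in which the tool goes at most 62.5 mm and 10.7 degrees, less where a joint would pass 70% of its speed; a pose out of reach is approached as far as the arm can. A call with a number of a shift or a turn outside -1 to 1 is refused whole. A call with a gripper value outside its range is refused whole. The fingers move at their own pace and stop on an object; "force" is the grip in N (left out, the last holds). Time passes only in rows, so rows that do not move let the fingers close. It gives the time, the measured TCP pose, the force, the opening and the grip force at its end, in the units of the state.
- monitor.observe(): the state, without advancing time (a new reading comes with each control period).
- optics.get_image(name): name is "side" or "top" or "wrist"; returns (picture, depth): 384x512x3 uint8, blue, green, red; 384x512 float32, m along the optical axis (not along the pixel's ray), 0 where there is no reading.
- optics.get_calibration(name): a dict with "vertical_fov" (degrees; the focal length in pixels is half the picture's height over the tangent of half this angle, whatever the lens; pixels are square), "cx", "cy" (the principal point, pixels), "world_from_camera" (4x4, takes a point from camera to world coordinates). Camera axes: x right, y up, looking along -z (the intrinsics and any distortion apply to the point x, -y, -z); pixel columns grow to the right and rows downward; lengths in m; the calibration is good to about 2 mm. A picture is of the moment at which its call begins: read the wrist's pose just before it. get_calibration takes no time and is no camera call; for the wrist camera it gives the pose at the moment of the call.
- close_job(): hands the job in; it is judged then, once.
Trained networks look in the newest picture that a camera, given by its name, has taken for a name from the list of things; names that differ only in an ending like _2 or _b are one class to them, and where a whole thing is asked for, a point or a joint stands for the part that bears it (a point fixed in the world has none). Each returns a list of dicts, best first, with "confidence" (0 to 1); they miss things now and then, are a little off and sometimes report something else, mostly with a low value. They report only what shows in the picture. A call takes as long as a camera call. They do not tell look-alikes from the thing itself.
- models.trace(camera, query): "mask" (384x512 bool, what is visible of it) and "point" ([column, row] in pixels, amid what is visible of it).
- models.landmark_of(camera, query): "point" ([column, row] in pixels: a listed point, or the origin of a listed thing).
The state is a dict: "time_s": time; "q": joint angles; "qvel": joint speeds; "joint_efforts": joint torques, N m; "position": TCP position; "tool_rot": TCP orientation; "ft_force": force on the tool from outside, world axes, zero at the start; "wrist_torque": the same for the moment, N m; "grip_width": finger opening in m; "gripper_force": force on a finger pad.
Only numpy, scipy, OpenCV 4.12 (cv2) and the standard library are available. Lean on these libraries where they do the work, as an engineer would, in place of code of your own. Each camera call takes 0.05 s, during which the arm holds its last target. There are 200 camera calls.

## Working session

There is one attempt and no reset: what is moved stays moved. The work goes in short steps, Python scripts to look and compute and a tool call to move; the robot and the scene stay as the last step left them, time stands still between calls to the robot, and variables do not carry over. Pictures are saved under pics/ and viewed, at most 14 in all, crops included, and the job is handed in when it is done.

Besides the shell and the picture viewer there is one more tool, called after "Emit:" as name(argument=value, ...) on one line, values as JSON. step_arm: Moves the arm, as the interface text tells. Its arguments: {"type":"object","properties":{"fingers":{"type":"array","items":{"type":"number"}},"travel":{"type":"array","items":{"type":"array","items":{"type":"number"}}},"twist":{"type":"array","items":{"type":"number"}},"force":{"type":"number"}},"required":["fingers","travel","twist"]}

```bash
ls; mkdir -p pics; python3 - <<'E'
from rig import monitor, optics
import cv2,numpy as np
s=monitor.observe(); print({k:np.round(v,3).tolist() for k,v in s.items()})
for n in ("top","side"):
    p,d=optics.get_image(n); cv2.imwrite(f"pics/{n}0.png",cv2.resize(p,(800,600),interpolation=cv2.INTER_CUBIC)); np.savez(f"{n}0.npz",p=p,d=d)
    print(n,optics.get_calibration(n))
print(optics.get_calibration("wrist"))
E
```

```text
pics
{'time_s': 0.0, 'q': [-79.371, 21.841, 74.386, -0.002, 83.857, -12.336], 'qvel': [0.006, 0.013, -0.063, 0.034, -0.053, 0.069], 'joint_efforts': [-0.001, -44.846, -23.127, -0.0, 0.005, 0.0], 'position': [0.215, -0.506, 0.231], 'tool_rot': [[0.921, 0.39, -0.0], [0.39, -0.921, 0.001], [0.0, -0.001, -1.0]], 'ft_force': [0.635, 0.068, -0.562], 'wrist_torque': [-0.021, 0.046, 0.02], 'gripper_force': 0.0, 'grip_width': 0.085}
top {'vertical_fov': 54.564696044323476, 'cx': 254.5993039622299, 'cy': 190.7800911964154, 'world_from_camera': array([[ 3.94363731e-04,  9.82131306e-01, -1.88196550e-01,
         4.25456475e-01],
       [-9.99643550e-01,  5.41106641e-03,  2.61437022e-02,
        -4.26311930e-02],
       [ 2.66948925e-02,  1.88119157e-01,  9.81783360e-01,
         1.00802271e+00],
       [ 0.00000000e+00,  0.00000000e+00,  0.00000000e+00,
         1.00000000e+00]])}
side {'vertical_fov': 50.04877773339098, 'cx': 252.8448209843571, 'cy': 189.9987686999069, 'world_from_camera': array([[ 0.99821654,  0.01568117, -0.05760069,  0.54481106],
       [-0.05555401,  0.59719934, -0.80016667, -0.99366695],
       [ 0.02185155,  0.80193955,  0.59700541,  0.74424249],
       [ 0.        ,  0.        ,  0.        ,  1.        ]])}
{'vertical_fov': 71.57440748660004, 'cx': 256.0127018488343, 'cy': 190.06623435817707, 'world_from_camera': array([[ 0.39020789,  0.87624168,  0.28273367,  0.28803849],
       [-0.92072538,  0.37189033,  0.11816244, -0.47482377],
       [-0.00160706, -0.30642798,  0.95189249,  0.37270982],
       [ 0.        ,  0.        ,  0.        ,  1.        ]])}
```

View pics/top0.png

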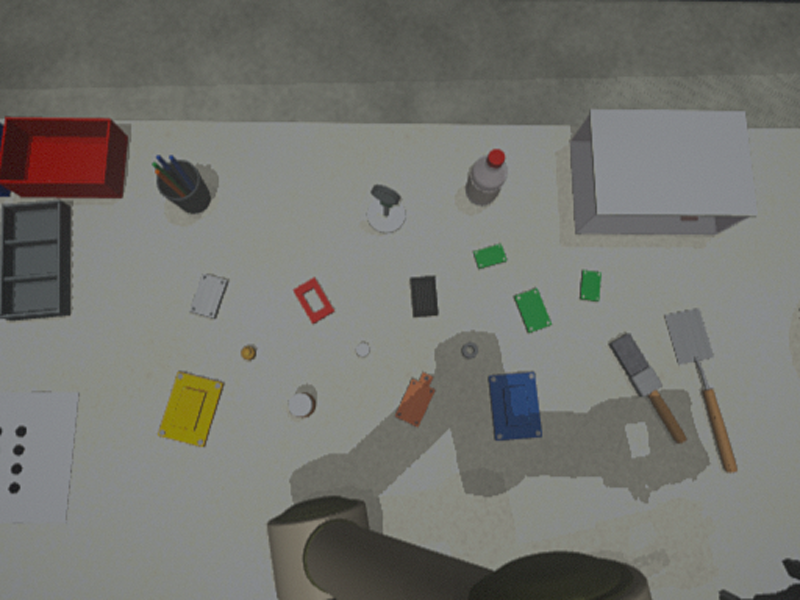

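```bash
cat > h.py <<'E'
from rig import monitor, optics, models
import cv2,numpy as np
def pts(cam,d,cal=None):
    """world xyz for every pixel (384x512x3)"""
    c=cal or optics.get_calibration(cam); f=192/np.tan(np.radians(c["vertical_fov"]/2))
    v,u=np.mgrid[0:384,0:512]
    P=np.stack([(u-c["cx"])/f*d,-(v-c["cy"])/f*d,-d],-1)
    T=c["world_from_camera"]; return P@T[:3,:3].T+T[:3,3]
def pix(cam,uv,z,cal=None):
    c=cal or optics.get_calibration(cam); f=192/np.tan(np.radians(c["vertical_fov"]/2)); T=c["world_from_camera"]
    uv=np.atleast_2d(uv).astype(float)
    r=np.c_[(uv[:,0]-c["cx"])/f,-(uv[:,1]-c["cy"])/f,-np.ones(len(uv))]@T[:3,:3].T
    return T[:3,3]+r*((z-T[2,3])/r[:,2])[:,None]
def rect(xy):
    (cx,cy),(w,h),a=cv2.minAreaRect((np.asarray(xy)*1000).astype(np.float32))
    if w<h: w,h,a=h,w,a+90
    return np.round([cx,cy],1),np.round([w,h],1),round((a+90)%180-90,1)
E
python3 - <<'E'
from h import *
p,d=optics.get_image("top"); P=pts("top",d)
for q in ["copper","graphite","seal","endplate","insulator","blue_jig","yellow_jig","jar","loupe"]:
    for r in models.trace("top",q)[:4]:
        m=r["mask"]; X=P[m&(d>0)]; z=np.median(X[:,2])
        v,u=np.nonzero(m); W=pix("top",np.c_[u,v],z)
        print(q,round(r["confidence"],2),np.round(r["point"]),m.sum(),"z",round(z*1000,1),*rect(W[:,:2]))
E
```

```text
copper 0.94 [265. 257.] 504 z 8.9 [ 445.6 -100.8] [88.2 46. ] -26.4
graphite 0.96 [271. 191.] 395 z 11.5 [ 620.5 -114. ] [69.6 43.8] 0.4
graphite 0.72 [263. 257.] 507 z 8.9 [446.8 -99.6] [87.3 47.2] -27.4
seal 0.57 [194. 192.] 306 z 9.0 [613.4  78.8] [71.7 43.8] 31.5
endplate 0.69 [131. 190.] 443 z 13.0 [619.2 258.2] [72.1 47.3] -14.5
insulator 0.78 [340. 196.] 379 z 9.3 [ 597.3 -304.3] [70.3 43.1] 18.0
insulator 0.75 [312. 164.] 255 z 6.2 [ 697.1 -231.6] [56.7 37.7] -71.0
insulator 0.75 [375. 183.] 214 z 6.6 [ 644.3 -412.1] [51.3 33.7] -3.8
blue_jig 0.64 [332. 258.] 1282 z 10.1 [ 433.5 -267.5] [113.6  82. ] 4.1
jar 0.72 [192. 257.] 233 z 48.2 [434.4  86.3] [43.2 37.3] -89.9
loupe 0.56 [246. 134.] 583 z 8.6 [781.  -49.9] [88.  67.4] -9.0
```

The top view (800×600 scale) shows copper at (416,400), with its tab up and to the right, graphite at (424,296), seal at (313,300) and end plate at (209,296). The blue jig is at (515,405), the yellow jig at (191,408) and the jar at (300,403).

There are three candidates for the insulator:
- Green at (533,310), measuring 70×43 mm, which matches the given size.
- Green at (490,256), about 55×36 mm, a look-alike.
- Green at (591,285), about 51×34 mm, a look-alike.

I choose (533,310). The only copper candidate is (416,400); the "graphite" hit on it is a false report. I'll check close up with the wrist camera.

Emit:
step_arm(fingers=[-1,-1,-1,-1,-1,-1,-1,-1,-1,-1], travel=[[0.36,-0.29,0.03],[0.36,-0.29,0.03],[0.36,-0.29,0.03],[0.36,-0.29,0.03],[0.36,-0.29,0.03],[0.36,-0.29,0.03],[0.36,-0.29,0.03],[0.36,-0.29,0.03],[0.36,-0.29,0.03],[0.36,-0.29,0.03]], twist=[0,0,0,0,0,0,0,0,0,0], force=40)

```text
time_s: 1.85
position: [0.4335, -0.0976, 0.2014]
tool_rot: [[0.921, 0.39, 0.001], [0.39, -0.921, -0.0], [0.0, 0.001, -1.0]]
ft_force: [0.9, -0.6, 0.7]
grip_width: 0.0854
gripper_force: 0.0
```

Emit:
step_arm(fingers=[-1,-1,-1,-1,-1,-1,-1], travel=[[0,0,0],[0,0,0],[0,0,0],[0,0,0],[0,0,0],[0,0,0],[0,0,0]], twist=[0.05,0.05,0.05,0.05,0.05,0.024,0])

```text
time_s: 2.72
position: [0.4329, -0.0989, 0.2014]
tool_rot: [[0.896, -0.443, 0.0], [-0.443, -0.896, -0.0], [0.0, 0.0, -1.0]]
ft_force: [0.2, 0.9, 0.2]
grip_width: 0.0856
gripper_force: 0.0
```

```bash
cat >> h.py <<'E'
def shot(cam,name=None):
    c=optics.get_calibration(cam); p,d=optics.get_image(cam)
    if name: cv2.imwrite(f"pics/{name}.png",p)
    return p,d,pts(cam,d,c),c
def find(cam,q,ztop,S,k=2):
    p,d,P,c=S
    for r in models.trace(cam,q)[:k]:
        m=r["mask"]; X=P[m&(d>0)]; v,u=np.nonzero(m); W=pix(cam,np.c_[u,v],ztop,c)
        print(cam,q,round(r["confidence"],2),np.round(r["point"]),"z",np.round(np.median(X[:,2])*1000,1),"xy,size,ang",*rect(W[:,:2]))
def ped(cam,S,near,lo=.0165,hi=.0235,rad=.07):
    "pedestal rectangle from depth"
    P=S[2]; m=(S[1]>0)&(P[...,2]>lo)&(P[...,2]<hi)&(np.hypot(P[...,0]-near[0],P[...,1]-near[1])<rad)
    m=cv2.morphologyEx(m.astype(np.uint8),cv2.MORPH_OPEN,np.ones((3,3)))>0
    print(cam,"ped",m.sum(),"z",np.round(np.median(P[m][:,2])*1000,1),*rect(P[m][:,:2]))
def go(xy,z=None,yaw=None):
    "print remaining move in tool axes, units of step_arm; yaw of tool x in deg"
    s=monitor.observe(); R=s["tool_rot"]; p=s["position"]; y0=np.degrees(np.arctan2(R[1,0],R[0,0]))
    dv=np.r_[np.array(xy)/1000,z if z is not None else p[2]]-p
    print("t",round(s["time_s"],2),"tcp",np.round(p*1000,1),"yaw",round(y0,2),"w",round(s["grip_width"]*1000,1),"F",np.round(s["ft_force"],1),
      "travel sum",np.round(R.T@dv*10,3), "" if yaw is None else "twist sum %.4f"%(-((yaw-y0+90)%180-90)/180))
E
python3 - <<'E'
from h import *
S=shot("wrist","w1"); find("wrist","copper",.010,S); find("wrist","blue_jig",.010,S); go((437.5,-96.8),.19,-26.4)
T=shot("top","t1"); ped("top",T,(.4335,-.2675)); ped("top",T,(.44,.28),rad=.08); find("top","yellow_jig",.01,T)
E
```

```text
wrist copper 0.62 [254. 163.] z 9.3 xy,size,ang [ 445.7 -100. ] [86.5 44.8] -25.4
wrist blue_jig 0.89 [381. 108.] z 9.8 xy,size,ang [ 433.5 -264.4] [111.4  82. ] 4.4
wrist blue_jig 0.64 [ 29. 278.] z 10.3 xy,size,ang [427.9 276.1] [110.2  88.9] -12.7
t 2.88 tcp [432.9 -98.9 201.4] yaw -26.28 w 85.4 F [0.4 0.5 0.7] travel sum [ 0.032 -0.039  0.114] twist sum 0.0007
top ped 19 z 19.7 [ 406.6 -281.9] [11.2  7.7] -89.9
top ped 264 z 19.1 [427.2 278.6] [62.6 37.5] -14.7
top yellow_jig 0.88 [123. 264.] z 10.0 xy,size,ang [427.6 278.6] [108.5  81.3] -13.7
```

View pics/w1.png

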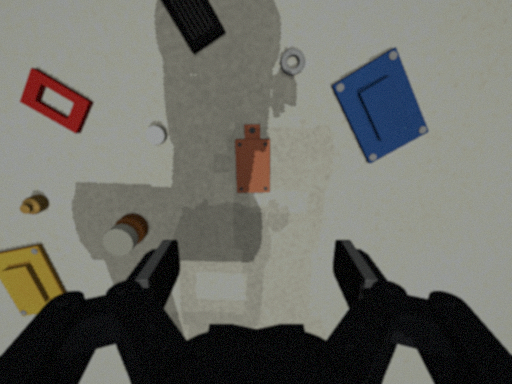

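The wrist view shows copper at (254,163), with its tab at the top and a collar well clear at (292,62). The blue jig is at (381,108). Size and height match, so I'm descending.

Emit:
step_arm(fingers=[-0.5,-0.5,-0.5,-0.5,-0.5,-0.5,-0.5,-0.5,-0.5,-0.5], travel=[[0.03,-0.04,0.25],[0,0,0.3],[0,0,0.35],[0,0,0.35],[0,0,0.25],[0,0,0.2],[0,0,0.15],[0,0,0.1],[0,0,0.0],[0,0,0]], twist=[-0.004,0,0,0,0,0,0,0,0,0], force=40)

```text
time_s: 4.22
position: [0.4376, -0.0968, 0.0068]
tool_rot: [[0.902, -0.433, 0.001], [-0.433, -0.902, -0.0], [0.001, 0.0, -1.0]]
ft_force: [0.4, -0.1, -0.0]
grip_width: 0.064
gripper_force: 0.0
```

Emit:
step_arm(fingers=[-0.5,1,1,1,1,1,1], travel=[[0,0,0.06],[0,0,0],[0,0,0],[0,0,0],[0,0,0],[0,0,0],[0,0,0]], twist=[0,0,0,0,0,0,0])

```text
time_s: 5.1
position: [0.4373, -0.0966, 0.0005]
tool_rot: [[0.902, -0.433, 0.0], [-0.433, -0.902, 0.0], [0.0, -0.0, -1.0]]
ft_force: [-1.2, 0.5, 5.8]
grip_width: 0.0426
gripper_force: 41.4
```

Emit:
step_arm(fingers=[1,1,1,1,1,1], travel=[[0,0,-0.1],[0,0,-0.2],[0,0,-0.3],[0,0,-0.3],[0,0,-0.3],[0,0,-0.1]], twist=[0,0,0,0,0,0])

```text
time_s: 5.85
position: [0.4377, -0.0968, 0.1318]
tool_rot: [[0.902, -0.433, 0.002], [-0.433, -0.902, -0.001], [0.003, 0.0, -1.0]]
ft_force: [-0.5, 0.4, -3.8]
grip_width: 0.0426
gripper_force: 41.9
```

```bash
python3 - <<'E'
from h import *
S=shot("wrist","w2"); z=monitor.observe()["position"][2]
print(z); find("wrist","copper",z+.009,S); find("wrist","blue_jig",.010,S); ped("wrist",S,(.4335,-.265)); go((433.5,-265),.13,4.4)
E
```

```text
0.13192635120604226
wrist copper 0.57 [256. 235.] z 140.5 xy,size,ang [ 446.9 -100.2] [89.2 43.8] -25.6
wrist blue_jig 0.69 [418. 112.] z 9.8 xy,size,ang [ 433.5 -264. ] [109.8  81.6] 4.6
wrist ped 3011 z 19.3 [ 432.4 -266.1] [64.8 38.9] 4.2
t 6.0 tcp [437.1 -96.5 129.9] yaw -25.64 w 42.7 F [-0.8 -0.9 -3. ] travel sum [ 0.697  1.534 -0.002] twist sum -0.1669
```

View pics/w2.png

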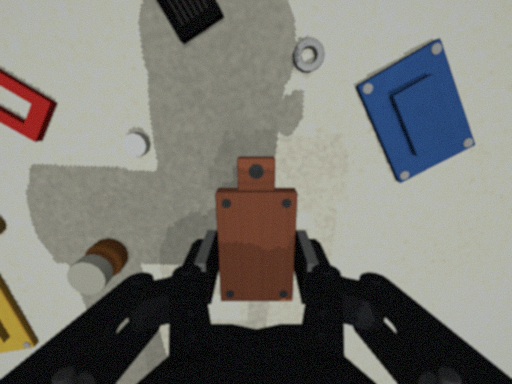

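Copper is held square at (256,245), tab forward, and the blue jig is clear at (415,110). I'll turn to the jig angle and stop just short of it to measure it.

Emit:
step_arm(fingers=[1,1,1,1,1,1,1,1,1,1], travel=[[0,0,0],[0,0,0],[0,0,0],[0,0,0],[-0.23,0.32,0],[-0.23,0.32,0],[-0.23,0.32,0],[-0.23,0.32,0],[-0.23,0.32,0],[0,0,0]], twist=[-0.04,-0.05,-0.05,-0.027,0,0,0,0,0,0])

```text
time_s: 7.25
position: [0.3338, -0.2665, 0.1291]
tool_rot: [[0.997, 0.074, -0.001], [0.074, -0.997, 0.002], [-0.001, -0.002, -1.0]]
ft_force: [0.4, -1.3, -3.7]
grip_width: 0.0422
gripper_force: 42.0
```

Emit:
step_arm(fingers=[1,1], travel=[[0,0,0],[0,0,0]], twist=[0,0])

```text
time_s: 7.5
position: [0.3353, -0.2642, 0.1299]
tool_rot: [[0.997, 0.078, -0.001], [0.078, -0.997, 0.001], [-0.0, -0.001, -1.0]]
ft_force: [-0.1, -0.2, -3.1]
grip_width: 0.0427
gripper_force: 42.0
```

```bash
python3 - <<'E'
from h import *
S=shot("wrist","w3"); z=monitor.observe()["position"][2]
find("wrist","copper",z+.009,S); find("wrist","blue_jig",.010,S,1); ped("wrist",S,(.4335,-.265)); go((433,-265),.13,4.4)
p=S[0].astype(int); m=((p[...,0]>p[...,2]+40)).astype(np.uint8); n,l,st,_=cv2.connectedComponentsWithStats(m); i=1+st[1:,4].argmax(); v,u=np.nonzero(l==i); print(st[i],rect(pix("wrist",np.c_[u,v],.01,S[3])[:,:2]))
E
```

```text
wrist copper 0.85 [255. 235.] z 138.6 xy,size,ang [ 345.7 -262.8] [88.  43.5] 4.6
wrist blue_jig 0.77 [267.  81.] z 9.9 xy,size,ang [ 432.7 -266.3] [108.8  79.2] 4.6
wrist ped 3331 z 19.4 [ 432.5 -266.4] [63.7 37.9] 4.4
t 7.65 tcp [ 335.3 -264.5  130.2] yaw 4.49 w 42.7 F [ 0.2 -0.  -3.7] travel sum [0.973 0.082 0.002] twist sum 0.0005
[  224    17    89   126 10038] (array([ 433.3, -265.8]), array([106. ,  76.9]), 4.5)
```

View pics/w3.png

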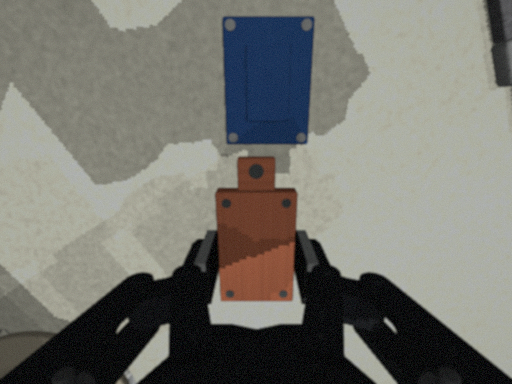

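Jig measured at (432.7,-266.3), 4.5°. Relative to the plate as seen in the same picture, that is +95.5 mm along tool x and +10.3 mm along tool y.

Emit:
step_arm(fingers=[1,1,1,1,1,1,1,1,1,1], travel=[[0.25,0.03,0],[0.35,0.03,0],[0.25,0.03,0],[0.105,0.013,0.1],[0,0,0.25],[0,0,0.25],[0,0,0.25],[0,0,0.13],[0,0,0],[0,0,0]], twist=[0,0,0,0,0,0,0,0,0,0])

```text
time_s: 8.9
position: [0.4313, -0.2683, 0.033]
tool_rot: [[0.997, 0.077, 0.001], [0.077, -0.997, -0.001], [0.001, 0.001, -1.0]]
ft_force: [0.2, 0.4, -3.2]
grip_width: 0.0426
gripper_force: 42.0
```

```bash
python3 - <<'E'
from h import *
go((431.5,-267.1),.021,4.5)
E
```

```text
t 8.9 tcp [ 431.3 -268.3   33. ] yaw 4.42 w 42.6 F [ 0.2  0.4 -3.2] travel sum [ 0.003 -0.012  0.12 ] twist sum -0.0004
```

Emit:
step_arm(fingers=[1,1,1,1], travel=[[0,0,0.06],[0,0,0.04],[0,0,0.01],[0,0,0]], twist=[0,0,0,0])

```text
time_s: 9.4
position: [0.4311, -0.268, 0.0213]
tool_rot: [[0.997, 0.077, -0.0], [0.077, -0.997, 0.0], [-0.0, -0.0, -1.0]]
ft_force: [0.1, -0.3, -3.1]
grip_width: 0.0427
gripper_force: 42.0
```

Emit:
step_arm(fingers=[1,1,1], travel=[[0,0,0.008],[0,0,0.004],[0,0,0]], twist=[0,0,0])

```text
time_s: 9.78
position: [0.4312, -0.2681, 0.0205]
tool_rot: [[0.997, 0.077, 0.0], [0.077, -0.997, -0.0], [0.0, 0.0, -1.0]]
ft_force: [-1.9, 1.0, 4.5]
grip_width: 0.0429
gripper_force: 42.8
```

Contact. Releasing to a moderate width, rising, then backing off to look.

Emit:
step_arm(fingers=[-0.5,-0.5,-0.5,-0.5,-0.5,-0.5,-0.5,-0.5,-0.5], travel=[[0,0,0],[0,0,0],[0,0,0],[0,0,-0.2],[0,0,-0.4],[0,0,-0.4],[-0.1,0,-0.4],[-0.2,0,-0.1],[0,0,0]], twist=[0,0,0,0,0,0,0,0,0])

```text
time_s: 10.9
position: [0.4001, -0.2702, 0.1701]
tool_rot: [[0.997, 0.076, -0.0], [0.076, -0.997, 0.0], [-0.0, -0.0, -1.0]]
ft_force: [-0.6, 0.0, 0.1]
grip_width: 0.0635
gripper_force: 0.0
```

```bash
cat >> h.py <<'E'
def colr(S,f,z,near=None):
    p=S[0].astype(int); m=f(p[...,0],p[...,1],p[...,2]).astype(np.uint8); n,l,st,_=cv2.connectedComponentsWithStats(m); i=1+st[1:,4].argmax(); v,u=np.nonzero(l==i)
    print("colour",st[i],*rect(pix("wrist",np.c_[u,v],z,S[3])[:,:2]))
E
python3 - <<'E'
from h import *
S=shot("wrist","w4")
find("wrist","copper",.030,S,1); find("wrist","blue_jig",.010,S,1); ped("wrist",S,(.4335,-.265),.0265,.034)
colr(S,lambda b,g,r:b>r+40,.01); colr(S,lambda b,g,r:r>b+25,.03)
find("wrist","graphite",.012,S,1)
go((620,-114),.20,0.4)
E
```

```text
wrist copper 0.58 [256. 148.] z 29.3 xy,size,ang [ 439.8 -267. ] [87.9 43.7] 4.7
wrist blue_jig 0.57 [234. 140.] z 9.4 xy,size,ang [ 432.1 -266.2] [109.6  81.1] 4.4
wrist ped 2965 z 29.3 [ 440.1 -267.1] [87.4 44. ] 4.6
colour [ 220   98   71   95 2710] [ 432.9 -265.9] [106.1  76.7] 4.4
colour [ 235   99   43   84 2909] [ 441.3 -266.2] [86.7 43.6] 4.7
t 11.1 tcp [ 401.1 -270.   169. ] yaw 4.42 w 64.1 F [ 0.1 -0.3  0.2] travel sum [ 2.303 -1.388 -0.31 ] twist sum 0.0223
```

View pics/w4.png

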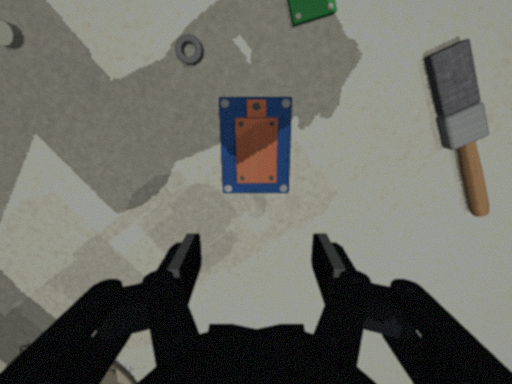

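The copper lies flat on the pedestal at (256,148), within about 1 mm of the jig centre and 0.2° of its angle. Next is the graphite.

Emit:
step_arm(fingers=[-0.5,-0.5,-0.5,-0.5,-0.5,-0.5,-0.5,-0.5,-0.5,-0.5], travel=[[0.2,-0.12,0],[0.3,-0.18,0],[0.35,-0.21,0],[0.35,-0.21,0],[0.35,-0.21,0],[0.35,-0.21,0],[0.3,-0.18,0],[0.1,-0.07,0],[0,0,0],[0,0,0]], twist=[0.012,0.01,0,0,0,0,0,0,0,0])

```text
time_s: 12.35
position: [0.6278, -0.1278, 0.1699]
tool_rot: [[1.0, 0.007, -0.001], [0.007, -1.0, 0.0], [-0.001, -0.0, -1.0]]
ft_force: [-1.0, -0.3, 0.8]
grip_width: 0.0642
gripper_force: 0.0
```

```bash
python3 - <<'E'
from h import *
S=shot("wrist","w5")
find("wrist","graphite",.012,S,2);ped("wrist",S,(.62,-.114),.008,.015);find("wrist","insulator",.01,S,3);find("wrist","seal",.01,S,1)
go((620,-114),.001,0.4)
E
```

```text
wrist graphite 0.72 [246. 180.] z 11.5 xy,size,ang [ 623.1 -112.5] [71.2 43.7] 4.4
wrist ped 2158 z 11.5 [ 621.8 -112.5] [70.7 44. ] 4.4
wrist insulator 0.9 [494. 164.] z 6.7 xy,size,ang [ 644.3 -403.6] [53.  39.7] -9.1
wrist insulator 0.78 [351. 115.] z 6.9 xy,size,ang [ 696.5 -230.1] [55.5 35.1] -72.0
wrist insulator 0.64 [400. 199.] z 9.2 xy,size,ang [ 599.3 -300.6] [74.3 48.3] 19.2
wrist seal 0.78 [ 86. 182.] z 9.2 xy,size,ang [615.2  77.6] [70.8 51.8] 31.5
t 12.55 tcp [ 628.1 -127.7  170.4] yaw 0.41 w 64.0 F [ 0.6 -0.8 -0.1] travel sum [-0.08  -0.138  1.694] twist sum 0.0001
```

View pics/w5.png

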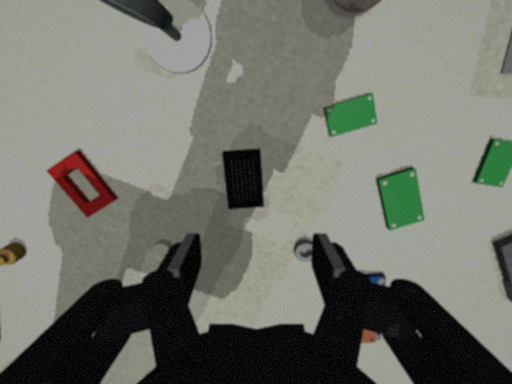

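Graphite is at (243,180), yaw 4.4°. The true 70×44 insulator is at (400,199), with the smaller green ones at (351,115) and (494,164).

Emit:
step_arm(fingers=[-0.5,-0.5,-0.5,-0.5,-0.5,-0.5,-0.5,-0.5,-0.5,-0.5], travel=[[-0.06,-0.15,0],[0,0,0.25],[0,0,0.35],[0,0,0.35],[0,0,0.3],[0,0,0.2],[0,0,0.15],[0,0,0.07],[0,0,0.02],[0,0,0]], twist=[-0.022,0,0,0,0,0,0,0,0,0])

```text
time_s: 13.8
position: [0.6227, -0.1123, 0.0017]
tool_rot: [[0.997, 0.077, 0.001], [0.077, -0.997, -0.0], [0.001, 0.0, -1.0]]
ft_force: [0.7, -0.0, 1.0]
grip_width: 0.0641
gripper_force: 0.0
```

Emit:
step_arm(fingers=[-0.5,1,1,1,1,1], travel=[[0,0,0],[0,0,0],[0,0,0],[0,0,0],[0,0,0],[0,0,0]], twist=[0,0,0,0,0,0])

```text
time_s: 14.55
position: [0.6227, -0.1123, 0.0017]
tool_rot: [[0.997, 0.077, 0.001], [0.077, -0.997, -0.0], [0.001, 0.0, -1.0]]
ft_force: [-0.9, 0.5, 5.4]
grip_width: 0.0426
gripper_force: 41.3
```

```bash
python3 - <<'E'
from h import *
go((622,-112.7),.001,4.4)
E
```

```text
t 14.55 tcp [ 622.7 -112.3    1.7] yaw 4.42 w 42.6 F [-0.9  0.5  5.4] travel sum [-0.007  0.004  0.007] twist sum 0.0001
```

Emit:
step_arm(fingers=[1,1,1,1,1], travel=[[0,0,-0.1],[0,0,-0.3],[0,0,-0.4],[0,0,-0.4],[0,0,-0.1]], twist=[0,0,0,0,0])

```text
time_s: 15.18
position: [0.6232, -0.1125, 0.1339]
tool_rot: [[0.997, 0.077, 0.004], [0.077, -0.997, -0.002], [0.004, 0.002, -1.0]]
ft_force: [-0.0, 0.1, -1.5]
grip_width: 0.0431
gripper_force: 40.8
```

Emit:
step_arm(fingers=[1,1,1,1,1,1,1,1,1,1], travel=[[-0.2,0.09,0],[-0.37,0.17,0],[-0.4,0.18,0],[-0.4,0.18,0],[-0.4,0.18,0],[-0.4,0.18,0],[-0.4,0.18,0],[-0.3,0.14,0],[-0.07,0.04,0],[0,0,0]], twist=[0,0,0,0,0,0,0,0,0,0])

```text
time_s: 16.42
position: [0.3397, -0.2684, 0.1308]
tool_rot: [[0.997, 0.076, -0.0], [0.076, -0.997, 0.001], [-0.0, -0.001, -1.0]]
ft_force: [0.0, 0.4, -0.2]
grip_width: 0.0426
gripper_force: 40.8
```

Emit:
step_arm(fingers=[1,1], travel=[[0,0,0],[0,0,0]], twist=[0,0])

```text
time_s: 16.68
position: [0.3402, -0.268, 0.131]
tool_rot: [[0.997, 0.078, -0.0], [0.078, -0.997, 0.0], [-0.0, -0.0, -1.0]]
ft_force: [-0.1, 0.4, -1.2]
grip_width: 0.0431
gripper_force: 40.8
```

```bash
cat >> h.py <<'E'
def band(S,near,z0,rad=.08): ped("wrist",S,near,z0-.0035,z0+.003,rad)
E
python3 - <<'E'
from h import *
S=shot("wrist","w6"); p=monitor.observe()["position"]
find("wrist","graphite",p[2]+.0105,S,1);band(S,p[:2],p[2]+.0105,.06);find("wrist","copper",.03,S,1);find("wrist","blue_jig",.01,S,1)
colr(S,lambda b,g,r:b>r+40,.01)
go((432.5,-266.8),.0325,4.5)
E
```

```text
wrist graphite 0.73 [260. 245.] z 140.6 xy,size,ang [ 341.8 -267.4] [73.8 44.5] 4.5
wrist ped 8713 z 140.7 [ 339.9 -267.8] [71.  67.4] 4.4
wrist copper 0.97 [265.  81.] z 29.3 xy,size,ang [ 440.3 -267.1] [85.8 44.2] 4.5
wrist blue_jig 0.78 [238.  93.] z 9.4 xy,size,ang [ 432. -266.] [109.8  80.3] 4.3
colour [ 219   24   88  124 4585] [ 433.  -265.7] [106.1  77.1] 4.5
t 16.88 tcp [ 339.9 -268.3  131.1] yaw 4.46 w 42.9 F [-0.3  0.2 -0.7] travel sum [0.925 0.057 0.986] twist sum -0.0002
```

Emit:
step_arm(fingers=[1,1,1,1,1,1,1,1,1,1], travel=[[0.25,0.02,0],[0.35,0.02,0],[0.25,0.018,0],[0.065,0,0.12],[0,0,0.3],[0,0,0.3],[0,0,0.19],[0,0,0.06],[0,0,0],[0,0,0]], twist=[0,0,0,0,0,0,0,0,0,0])

```text
time_s: 18.12
position: [0.4315, -0.2675, 0.0348]
tool_rot: [[0.997, 0.077, 0.001], [0.077, -0.997, -0.001], [0.001, 0.001, -1.0]]
ft_force: [-0.9, -0.3, -0.4]
grip_width: 0.0429
gripper_force: 40.8
```

Emit:
step_arm(fingers=[1,1,1], travel=[[0,0,0.012],[0,0,0],[0,0,0]], twist=[0,0,0])

```text
time_s: 18.5
position: [0.4313, -0.2672, 0.033]
tool_rot: [[0.997, 0.077, 0.0], [0.077, -0.997, -0.0], [0.0, 0.0, -1.0]]
ft_force: [0.0, -0.2, 0.2]
grip_width: 0.0429
gripper_force: 40.8
```

Emit:
step_arm(fingers=[1,1,1,1], travel=[[0,0,0.01],[0,0,0.005],[0,0,0],[0,0,0]], twist=[0,0,0,0])

```text
time_s: 19.0
position: [0.4313, -0.2672, 0.0317]
tool_rot: [[0.997, 0.077, 0.0], [0.077, -0.997, -0.0], [0.0, 0.0, -1.0]]
ft_force: [-1.4, 0.8, 5.8]
grip_width: 0.0425
gripper_force: 41.4
```

Contact at 31.7 mm, as expected. Releasing and rising.

Emit:
step_arm(fingers=[-0.5,-0.5,-0.5,-0.5,-0.5,-0.5,-0.5,-0.5,-0.5], travel=[[0,0,0],[0,0,0],[0,0,0],[0,0,-0.2],[0,0,-0.4],[0,0,-0.4],[-0.1,0,-0.4],[-0.2,0,-0.1],[0,0,0]], twist=[0,0,0,0,0,0,0,0,0])

```text
time_s: 20.12
position: [0.4003, -0.2695, 0.1813]
tool_rot: [[0.997, 0.076, -0.0], [0.076, -0.997, 0.0], [-0.0, -0.0, -1.0]]
ft_force: [-0.7, 0.9, -0.1]
grip_width: 0.0642
gripper_force: 0.0
```

```bash
python3 - <<'E'
from h import *
S=shot("wrist","w7")
find("wrist","graphite",.042,S,1); band(S,(.432,-.267),.0415,.07); find("wrist","blue_jig",.010,S,1);colr(S,lambda b,g,r:b>r+40,.01)
go((613.4,78.0),.18,31.5)
E
```

```text
wrist graphite 0.89 [259. 153.] z 41.4 xy,size,ang [ 430.9 -266.7] [71.4 45.1] 4.4
wrist ped 2706 z 41.5 [ 430.6 -266.9] [70. 44.] 4.4
wrist blue_jig 0.89 [234. 139.] z 9.4 xy,size,ang [ 432.6 -266.5] [109.8  81.6] 4.4
colour [ 222   98   68   92 2479] [ 433.3 -265.7] [106.2  77. ] 4.4
t 20.27 tcp [ 401.2 -269.3  180.3] yaw 4.4 w 64.2 F [0.6 0.2 0.6] travel sum [ 2.382 -3.3    0.006] twist sum -0.1505
```

Graphite is on, about 1.5 mm off in x. Next is the seal.

Emit:
step_arm(fingers=[-0.5,-0.5,-0.5,-0.5,-0.5,-0.5,-0.5,-0.5,-0.5,-0.5], travel=[[0.2,-0.28,0],[0.27,-0.37,0],[0.27,-0.37,0],[0.27,-0.37,0],[0.27,-0.37,0],[0.27,-0.37,0],[0.27,-0.37,0],[0.27,-0.37,0],[0.2,-0.28,0],[0.09,-0.15,0]], twist=[0,0,0,0,0,0,0,0,0,0])

```text
time_s: 21.52
position: [0.6136, 0.0795, 0.1798]
tool_rot: [[0.997, 0.079, -0.002], [0.079, -0.997, 0.0], [-0.002, -0.0, -1.0]]
ft_force: [-0.1, -1.0, -0.4]
grip_width: 0.0641
gripper_force: 0.0
```

Emit:
step_arm(fingers=[-0.5,-0.5,-0.5,-0.5,-0.5], travel=[[0,0,0],[0,0,0],[0,0,0],[0,0,0],[0,0,0]], twist=[-0.05,-0.05,-0.05,0,0])

```text
time_s: 22.15
position: [0.6131, 0.0776, 0.1811]
tool_rot: [[0.855, 0.519, -0.001], [0.519, -0.855, 0.0], [-0.001, -0.0, -1.0]]
ft_force: [0.4, -0.5, 0.2]
grip_width: 0.0636
gripper_force: 0.0
```

```bash
python3 - <<'E'
from h import *
S=shot("wrist","w8")
find("wrist","seal",.010,S,2); band(S,(.614,.078),.0095,.06);colr(S,lambda b,g,r:(r>90)&(r>2*g),.01)
find("wrist","endplate",.014,S,1)
go((614,78.0),.001,31.5)
E
```

```text
wrist seal 0.92 [245. 174.] z 9.4 xy,size,ang [614.9  81.1] [69.4 43.5] 31.1
wrist seal 0.39 [116.  82.] z 13.4 xy,size,ang [620.7 261.3] [72.9 48.7] -15.8
wrist ped 1479 z 9.4 [614.1  80.8] [69.1 44. ] 31.2
colour [236 143  27  15 166] [633.1  99.7] [30.5 16.5] -58.8
wrist endplate 0.81 [116.  83.] z 13.4 xy,size,ang [621.4 259.1] [72.3 48.1] -16.2
t 22.3 tcp [613.2  77.7 181.3] yaw 31.33 w 64.0 F [-0.   0.5 -0.4] travel sum [0.008 0.002 1.803] twist sum -0.0009
```

View pics/w8.png

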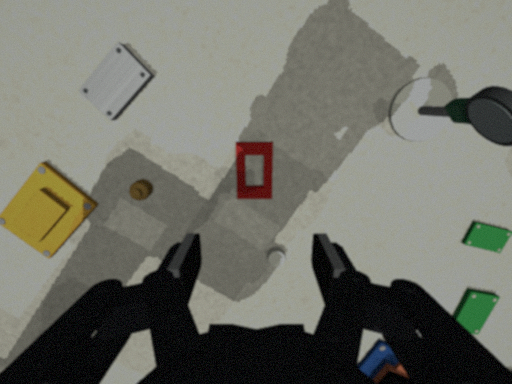

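The seal is at (254,170), size 70×44, yaw 31.2°. The white cap at (277,255) is clear of the fingers.

Emit:
step_arm(fingers=[-0.5,-0.5,-0.5,-0.5,-0.5,-0.5,-0.5,-0.5,-0.5,-0.5], travel=[[0.026,-0.02,0.1],[0,0,0.25],[0,0,0.35],[0,0,0.35],[0,0,0.3],[0,0,0.2],[0,0,0.15],[0,0,0.08],[0,0,0.02],[0,0,0]], twist=[0,0,0,0,0,0,0,0,0,0])

```text
time_s: 23.55
position: [0.6147, 0.0809, 0.0019]
tool_rot: [[0.853, 0.521, 0.001], [0.521, -0.853, -0.0], [0.001, 0.001, -1.0]]
ft_force: [0.5, 0.0, -0.5]
grip_width: 0.0639
gripper_force: 0.0
```

Emit:
step_arm(fingers=[-0.5,1,1,1,1,1], travel=[[0,0,0],[0,0,0],[0,0,0],[0,0,0],[0,0,0],[0,0,0]], twist=[0,0,0,0,0,0], force=30)

```text
time_s: 24.3
position: [0.6147, 0.0809, 0.002]
tool_rot: [[0.853, 0.521, 0.001], [0.521, -0.853, -0.0], [0.001, 0.001, -1.0]]
ft_force: [-0.8, -0.3, 5.8]
grip_width: 0.0428
gripper_force: 31.0
```

Emit:
step_arm(fingers=[1,1,1,1,1,1,1,1], travel=[[0,0,-0.1],[0,0,-0.3],[0,0,-0.4],[0,0,-0.4],[0,0,-0.1],[0,0,0],[0,0,0],[0,0,0]], twist=[0,0,0,0,0.05,0.05,0.049,0])

```text
time_s: 25.3
position: [0.6143, 0.0809, 0.1317]
tool_rot: [[0.997, 0.082, 0.0], [0.082, -0.997, 0.0], [0.0, -0.0, -1.0]]
ft_force: [0.3, -0.7, -0.7]
grip_width: 0.0427
gripper_force: 30.7
```

```bash
python3 - <<'E'
from h import *
go((340,-268),.142,4.5)
E
```

```text
t 25.3 tcp [614.3  80.9 131.7] yaw 4.68 w 42.7 F [ 0.3 -0.7 -0.7] travel sum [-3.019  3.254 -0.103] twist sum 0.0010
```

Emit:
step_arm(fingers=[1,1,1,1,1,1,1,1,1,1], travel=[[-0.18,0.195,-0.1],[-0.3,0.325,0],[-0.33,0.355,0],[-0.33,0.355,0],[-0.33,0.355,0],[-0.33,0.355,0],[-0.33,0.355,0],[-0.33,0.355,0],[-0.33,0.355,0],[-0.23,0.25,0]], twist=[0,0,0,0,0,0,0,0,0,0])

```text
time_s: 26.55
position: [0.3383, -0.2691, 0.1417]
tool_rot: [[0.997, 0.083, 0.0], [0.083, -0.997, -0.0], [0.0, 0.0, -1.0]]
ft_force: [0.5, -0.2, -0.3]
grip_width: 0.0429
gripper_force: 30.7
```

Emit:
step_arm(fingers=[1,1,1], travel=[[0,0,0],[0,0,0],[0,0,0]], twist=[0,0,0])

```text
time_s: 26.92
position: [0.3399, -0.2671, 0.1415]
tool_rot: [[0.997, 0.082, 0.0], [0.082, -0.997, 0.0], [0.0, -0.0, -1.0]]
ft_force: [0.5, 0.2, -0.2]
grip_width: 0.0423
gripper_force: 30.7
```

```bash
python3 - <<'E'
from h import *
S=shot("wrist","w9"); p=monitor.observe()["position"]
find("wrist","seal",p[2]+.0085,S,1);find("wrist","graphite",.042,S,1);find("wrist","blue_jig",.01,S,1)
colr(S,lambda b,g,r:b>r+40,.01); band(S,(.432,-.267),.0415,.06)
go((432.5,-266.8),.044,4.5)
E
```

```text
wrist seal 0.64 [276. 246.] z 148.7 xy,size,ang [ 341.5 -266.5] [71.5 43.7] 4.8
wrist graphite 0.7 [269.  89.] z 41.5 xy,size,ang [ 430.3 -266.8] [69.5 43.7] 4.5
wrist blue_jig 0.61 [240.  88.] z 9.4 xy,size,ang [ 432.9 -266.5] [111.3  81.3] 4.7
colour [ 222   27   85  120 4073] [ 432.7 -265.8] [106.9  76.9] 4.6
wrist ped 4452 z 41.5 [ 430.8 -266.8] [69.1 44.2] 4.8
t 27.12 tcp [ 339.8 -267.4  141.4] yaw 4.68 w 43.1 F [-0.   0.2 -0.5] travel sum [0.924 0.07  0.974] twist sum 0.0010
```

View pics/w9.png

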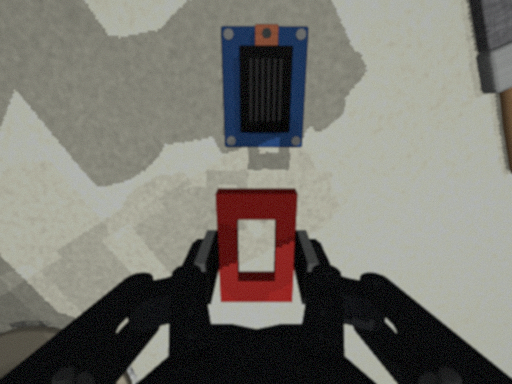

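The seal is held square at (256,245), with graphite on the jig at (266,88). The high and low readings differ by about 1.5 mm, so I'll correct the aim for that.

Emit:
step_arm(fingers=[1,1,1,1,1,1,1,1,1,1], travel=[[0.25,0.02,0],[0.35,0.03,0],[0.25,0.02,0],[0.076,0,0.12],[0,0,0.3],[0,0,0.3],[0,0,0.17],[0,0,0.06],[0,0,0.01],[0,0,0]], twist=[0.001,0,0,0,0,0,0,0,0,0])

```text
time_s: 28.38
position: [0.4325, -0.2677, 0.0459]
tool_rot: [[0.997, 0.077, 0.001], [0.077, -0.997, -0.001], [0.001, 0.001, -1.0]]
ft_force: [0.5, 0.5, -0.9]
grip_width: 0.0429
gripper_force: 30.7
```

Emit:
step_arm(fingers=[1,1,1], travel=[[0,0,0.01],[0,0,0],[0,0,0]], twist=[0,0,0])

```text
time_s: 28.75
position: [0.4324, -0.2676, 0.0446]
tool_rot: [[0.997, 0.077, 0.0], [0.077, -0.997, -0.0], [0.0, 0.0, -1.0]]
ft_force: [0.0, 0.4, -1.0]
grip_width: 0.0426
gripper_force: 30.7
```

Emit:
step_arm(fingers=[1,1,1], travel=[[0,-0.006,0.008],[0,0,0.004],[0,0,0]], twist=[0,0,0])

```text
time_s: 29.12
position: [0.4324, -0.2672, 0.044]
tool_rot: [[0.997, 0.077, 0.001], [0.077, -0.997, -0.001], [0.001, 0.001, -1.0]]
ft_force: [-2.0, 0.2, 8.5]
grip_width: 0.0426
gripper_force: 31.5
```

Emit:
step_arm(fingers=[-0.5,-0.5,-0.5,-0.5,-0.5,-0.5,-0.5,-0.5,-0.5], travel=[[0,0,0],[0,0,0],[0,0,0],[0,0,-0.2],[0,0,-0.4],[0,0,-0.4],[-0.1,0,-0.3],[-0.2,0,-0.1],[0,0,0]], twist=[0,0,0,0,0,0,0,0,0])

```text
time_s: 30.25
position: [0.4012, -0.2692, 0.183]
tool_rot: [[0.997, 0.076, -0.0], [0.076, -0.997, 0.0], [-0.0, -0.0, -1.0]]
ft_force: [0.5, -0.4, 0.3]
grip_width: 0.0641
gripper_force: 0.0
```

```bash
python3 - <<'E'
from h import *
S=shot("wrist","w10")
find("wrist","seal",.052,S,1); band(S,(.432,-.267),.0515,.07); find("wrist","blue_jig",.010,S,1);colr(S,lambda b,g,r:b>r+40,.01); find("wrist","copper",.03,S,1)
go((618,259),.18,-14.5)
E
```

```text
wrist seal 0.97 [247. 152.] z 51.4 xy,size,ang [ 431.6 -266.9] [70.6 43.8] 4.2
wrist ped 2036 z 51.4 [ 431.3 -266.9] [69.3 44.1] 4.4
wrist blue_jig 0.88 [236. 139.] z 9.5 xy,size,ang [ 433.8 -266.4] [109.1  81.6] 4.4
colour [ 223   99   57   91 1101] [ 433.  -260.7] [106.   66.6] 4.7
wrist copper 0.7 [256. 110.] z 27.5 xy,size,ang [ 475.2 -263.2] [20.3 19.3] -85.6
t 30.45 tcp [ 402.3 -269.1  182.2] yaw 4.42 w 63.8 F [-0.2  0.4  0.7] travel sum [ 2.557 -5.099  0.027] twist sum 0.1051
```

View pics/w10.png

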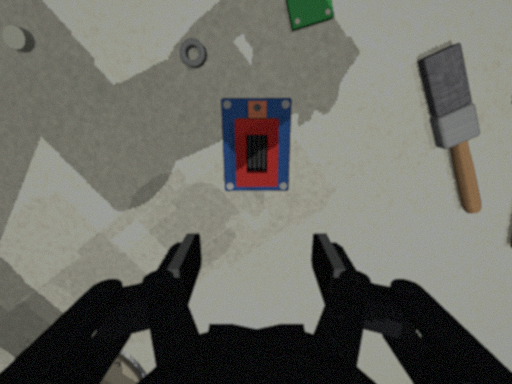

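The blue stack is complete: seal at (257,153), flat and square, tab showing above it. Next is the end plate.

Emit:
step_arm(fingers=[-0.5,-0.5,-0.5,-0.5,-0.5,-0.5,-0.5,-0.5,-0.5,-0.5], travel=[[0.13,-0.26,0],[0.2,-0.4,0],[0.22,-0.44,0],[0.22,-0.44,0],[0.22,-0.44,0],[0.22,-0.44,0],[0.22,-0.44,0],[0.22,-0.44,0],[0.22,-0.44,0],[0.22,-0.44,0]], twist=[0,0,0,0,0,0,0,0,0,0])

```text
time_s: 31.7
position: [0.5789, 0.1655, 0.1821]
tool_rot: [[0.997, 0.078, -0.001], [0.078, -0.997, -0.0], [-0.001, 0.0, -1.0]]
ft_force: [-0.0, -0.4, 1.1]
grip_width: 0.0641
gripper_force: 0.0
```

Emit:
step_arm(fingers=[-0.5,-0.5,-0.5,-0.5,-0.5,-0.5,-0.5], travel=[[0.22,-0.44,0],[0.17,-0.34,0],[0.07,-0.13,0],[0,0,0],[0,0,0],[0,0,0],[0,0,0]], twist=[0,0,0,0.05,0.055,0,0])

```text
time_s: 32.58
position: [0.6174, 0.2575, 0.183]
tool_rot: [[0.969, -0.247, -0.0], [-0.247, -0.969, -0.0], [-0.0, 0.0, -1.0]]
ft_force: [-0.5, -0.2, 0.3]
grip_width: 0.0641
gripper_force: 0.0
```

```bash
python3 - <<'E'
from h import *
S=shot("wrist","w11")
find("wrist","endplate",.014,S,2); band(S,(.619,.259),.0135,.06);find("wrist","yellow_jig",.01,S,1)
go((619,259),.001,-14.5)
E
```

```text
wrist endplate 0.83 [252. 170.] z 13.4 xy,size,ang [620.5 261.1] [71.9 44.1] -15.7
wrist ped 2053 z 13.5 [620.  261.9] [70.1 43.3] -15.6
wrist yellow_jig 0.95 [274. 294.] z 9.8 xy,size,ang [433.3 279.9] [108.7  79.1] -14.0
t 32.73 tcp [617.4 257.7 183.2] yaw -14.4 w 64.1 F [-0.   0.5 -0.2] travel sum [ 0.012 -0.016  1.822] twist sum 0.0006
```

View pics/w11.png

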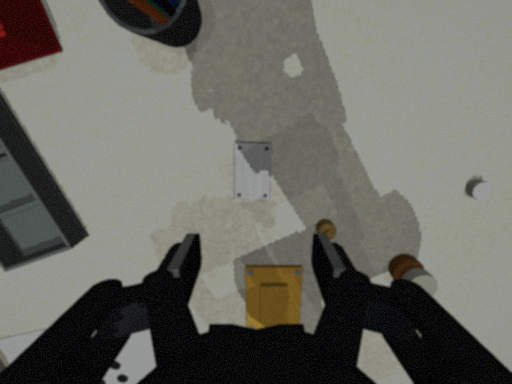

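End plate at (253,170), 70×44, yaw -15.6°. The yellow jig is at (274,295) and the brass weight at (325,230) is clear.

Emit:
step_arm(fingers=[-0.5,-0.5,-0.5,-0.5,-0.5,-0.5,-0.5,-0.5,-0.5,-0.5], travel=[[0.018,-0.045,0.1],[0,0,0.25],[0,0,0.35],[0,0,0.35],[0,0,0.3],[0,0,0.2],[0,0,0.15],[0,0,0.08],[0,0,0.03],[0,0,0]], twist=[0.006,0,0,0,0,0,0,0,0,0])

```text
time_s: 33.98
position: [0.6205, 0.2619, 0.0027]
tool_rot: [[0.963, -0.268, 0.001], [-0.268, -0.963, 0.0], [0.001, -0.0, -1.0]]
ft_force: [-0.1, -0.4, 0.4]
grip_width: 0.064
gripper_force: 0.0
```

Emit:
step_arm(fingers=[-0.5,1,1,1,1,1], travel=[[0,0,0],[0,0,0],[0,0,0],[0,0,0],[0,0,0],[0,0,0]], twist=[0,0,0,0,0,0], force=40)

```text
time_s: 34.72
position: [0.6206, 0.2619, 0.0029]
tool_rot: [[0.963, -0.268, 0.001], [-0.268, -0.963, 0.0], [0.001, -0.001, -1.0]]
ft_force: [-0.6, -0.7, 6.9]
grip_width: 0.0429
gripper_force: 42.0
```

Emit:
step_arm(fingers=[1,1,1,1,1,1], travel=[[0,0,-0.1],[0,0,-0.3],[0,0,-0.4],[0,0,-0.4],[0,0,-0.1],[0,0,0]], twist=[0,0,0,0,0,0])

```text
time_s: 35.48
position: [0.62, 0.2617, 0.1318]
tool_rot: [[0.963, -0.268, -0.0], [-0.268, -0.963, -0.0], [-0.0, 0.0, -1.0]]
ft_force: [0.2, 0.3, -1.9]
grip_width: 0.0433
gripper_force: 41.3
```

```bash
python3 - <<'E'
from h import *
go((335,302),.132,-14.2)
E
```

```text
t 35.48 tcp [620.  261.7 131.8] yaw -15.56 w 43.3 F [ 0.2  0.3 -1.9] travel sum [-2.854  0.376 -0.   ] twist sum -0.0075
```

Emit:
step_arm(fingers=[1,1,1,1,1,1,1,1,1,1], travel=[[-0.18,0.02,0],[-0.35,0.05,0],[-0.4,0.05,0],[-0.4,0.05,0],[-0.4,0.05,0],[-0.4,0.05,0],[-0.37,0.05,0],[-0.25,0.04,0],[-0.1,0.01,0],[0,0,0]], twist=[-0.007,0,0,0,0,0,0,0,0,0])

```text
time_s: 36.72
position: [0.3349, 0.2967, 0.1317]
tool_rot: [[0.969, -0.247, -0.001], [-0.247, -0.969, -0.001], [-0.001, 0.001, -1.0]]
ft_force: [0.1, 0.5, -1.7]
grip_width: 0.0424
gripper_force: 41.3
```

Emit:
step_arm(fingers=[1,1], travel=[[0,0,0],[0,0,0]], twist=[0,0])

```text
time_s: 36.98
position: [0.3357, 0.2966, 0.132]
tool_rot: [[0.969, -0.248, -0.0], [-0.248, -0.969, -0.0], [-0.0, 0.0, -1.0]]
ft_force: [0.3, -1.0, -0.5]
grip_width: 0.0426
gripper_force: 41.3
```

```bash
python3 - <<'E'
from h import *
S=shot("wrist","w12"); p=monitor.observe()["position"]
find("wrist","endplate",p[2]+.011,S,1);find("wrist","yellow_jig",.01,S,1);ped("wrist",S,(.428,.278))
colr(S,lambda b,g,r:(r>b+60),.01)
go((428,278),.023,-14.2)
E
```

```text
wrist endplate 0.64 [256. 244.] z 142.5 xy,size,ang [338.4 296.8] [72.6 43.5] -14.3
wrist yellow_jig 0.72 [249.  83.] z 9.9 xy,size,ang [426.9 281.4] [110.   80.5] -14.3
wrist ped 3232 z 19.4 [427.7 281.7] [64.2 37.6] -13.6
colour [  203    23    90   125 10065] [427.8 281.8] [107.4  78. ] -14.0
t 37.12 tcp [335.4 296.6 132.1] yaw -14.32 w 42.9 F [ 1.1 -0.9 -0.7] travel sum [ 0.944 -0.049  1.091] twist sum -0.0007
```

View pics/w12.png

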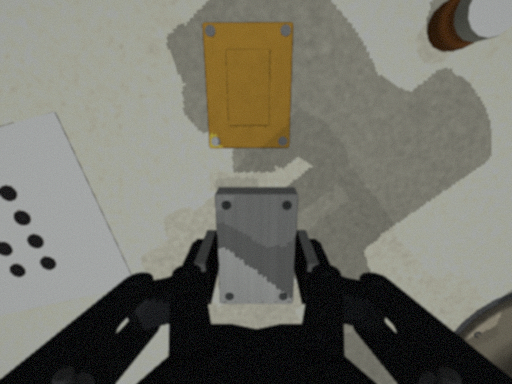

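The end plate is held square at (256,245). Yellow jig at (249,85) is measured at (427.7,281.7), -14.0°.

Emit:
step_arm(fingers=[1,1,1,1,1,1,1,1,1,1], travel=[[0.25,-0.02,0],[0.35,-0.03,0],[0.25,-0.02,0],[0.087,-0.011,0.12],[0,0,0.3],[0,0,0.3],[0,0,0.25],[0,0,0.08],[0,0,0.015],[0,0,0]], twist=[-0.002,0,0,0,0,0,0,0,0,0])

```text
time_s: 38.38
position: [0.4281, 0.2821, 0.0264]
tool_rot: [[0.971, -0.241, 0.001], [-0.241, -0.971, 0.0], [0.001, -0.001, -1.0]]
ft_force: [-0.3, 0.2, -1.7]
grip_width: 0.0433
gripper_force: 41.3
```

Emit:
step_arm(fingers=[1,1,1,1], travel=[[0,0,0.015],[0,0,0],[0,0,0],[0,0,0]], twist=[0,0,0,0])

```text
time_s: 38.88
position: [0.4279, 0.2819, 0.0243]
tool_rot: [[0.971, -0.241, 0.0], [-0.241, -0.971, 0.0], [0.0, -0.0, -1.0]]
ft_force: [-0.3, 0.5, -1.0]
grip_width: 0.043
gripper_force: 41.3
```

Emit:
step_arm(fingers=[1,1,1,1], travel=[[0,0.006,0.01],[0,0,0.006],[0,0,0],[0,0,0]], twist=[0,0,0,0])

```text
time_s: 39.38
position: [0.4277, 0.2812, 0.0229]
tool_rot: [[0.971, -0.241, 0.0], [-0.241, -0.971, -0.0], [0.0, 0.0, -1.0]]
ft_force: [-1.1, -2.0, 5.7]
grip_width: 0.0431
gripper_force: 42.0
```

Emit:
step_arm(fingers=[-0.5,-0.5,-0.5,-0.5,-0.5,-0.5,-0.5,-0.5,-0.5], travel=[[0,0,0],[0,0,0],[0,0,0],[0,0,-0.2],[0,0,-0.4],[0,0,-0.4],[-0.1,0,-0.4],[-0.2,0,-0.1],[0,0,0]], twist=[0,0,0,0,0,0,0,0,0])

```text
time_s: 40.5
position: [0.3973, 0.2888, 0.1726]
tool_rot: [[0.971, -0.24, -0.0], [-0.24, -0.971, 0.0], [-0.0, 0.0, -1.0]]
ft_force: [0.0, -0.3, -0.1]
grip_width: 0.0641
gripper_force: 0.0
```

```bash
python3 - <<'E'
from h import *
S=shot("wrist","w13")
find("wrist","endplate",.034,S,1); band(S,(.428,.281),.0335,.07); find("wrist","yellow_jig",.010,S,1);colr(S,lambda b,g,r:r>b+60,.01)
go((598,-302),.18,18.5)
E
```

```text
wrist endplate 0.6 [259. 147.] z 33.4 xy,size,ang [428.2 282.2] [69.  44.5] -14.0
wrist ped 2705 z 33.4 [427.8 281.8] [69.4 44.1] -14.4
wrist yellow_jig 0.78 [256. 117.] z 9.4 xy,size,ang [428.  281.2] [108.3  79.2] -13.9
colour [ 221   98   72   95 3320] [428.8 281.7] [107.   78.1] -13.9
t 40.65 tcp [398.4 288.3 171.5] yaw -13.93 w 64.3 F [0.6 1.1 0.2] travel sum [ 3.359  5.249 -0.084] twist sum -0.1802
```

View pics/w13.png

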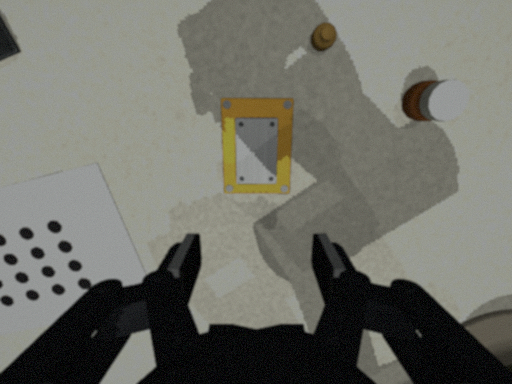

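The end plate is centred on the yellow jig at (257,148), within 0.5 mm. Next is the 70×44 insulator.

Emit:
step_arm(fingers=[-0.5,-0.5,-0.5,-0.5,-0.5,-0.5,-0.5,-0.5,-0.5,-0.5], travel=[[0.14,0.22,0],[0.22,0.34,0],[0.26,0.41,0],[0.26,0.41,0],[0.26,0.41,0],[0.26,0.41,0],[0.26,0.41,0],[0.26,0.41,0],[0.26,0.41,0],[0.26,0.41,0]], twist=[0,0,0,0,0,0,0,0,0,0])

```text
time_s: 41.9
position: [0.5432, -0.1449, 0.1713]
tool_rot: [[0.97, -0.241, -0.002], [-0.241, -0.97, 0.001], [-0.002, -0.0, -1.0]]
ft_force: [0.5, 0.5, -0.7]
grip_width: 0.0639
gripper_force: 0.0
```

Emit:
step_arm(fingers=[-0.5,-0.5,-0.5,-0.5,-0.5,-0.5,-0.5,-0.5,-0.5,-0.5], travel=[[0.26,0.41,0],[0.26,0.41,0],[0.26,0.4,0],[0.14,0.19,0],[0,0,0],[0,0,0],[0,0,0],[0,0,0],[0,0,0],[0,0,0]], twist=[0,0,0,0,-0.05,-0.05,-0.05,-0.03,0,0])

```text
time_s: 43.15
position: [0.5982, -0.3021, 0.1718]
tool_rot: [[0.949, 0.315, -0.001], [0.315, -0.949, 0.001], [-0.001, -0.001, -1.0]]
ft_force: [-0.4, -0.0, 0.0]
grip_width: 0.0638
gripper_force: 0.0
```

```bash
python3 - <<'E'
from h import *
S=shot("wrist","w14")
find("wrist","insulator",.01,S,4); band(S,(.598,-.302),.0095,.06)
go((598,-302),.001,18.5)
E
```

```text
wrist insulator 0.92 [222.  70.] z 7.0 xy,size,ang [ 695.5 -232. ] [53.8 34.1] -73.2
wrist insulator 0.82 [354. 164.] z 6.9 xy,size,ang [ 644.2 -407.3] [52.1 35.3] -8.1
wrist insulator 0.64 [256. 172.] z 9.4 xy,size,ang [ 599.  -302.8] [70.4 42.7] 18.5
wrist ped 2121 z 9.4 [ 597.9 -303.6] [70.  43.2] 19.6
t 43.25 tcp [ 598.2 -302.1  172.2] yaw 18.39 w 64.0 F [ 0.1 -0.4  0.1] travel sum [-2.000e-03 -1.000e-03  1.712e+00] twist sum -0.0006
```

View pics/w14.png

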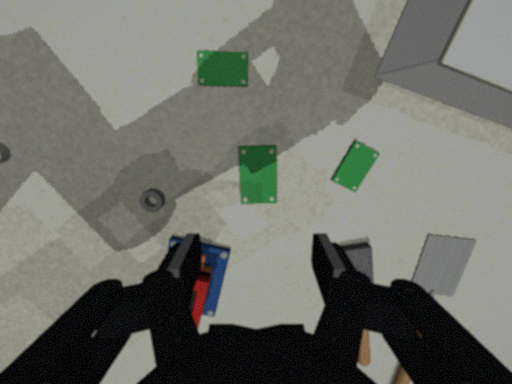

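The target insulator is at (258,174), 70×43 mm and 9.4 mm high. The smaller look-alikes at (222,70) and (354,165) read 7 mm high. Grasping.

Emit:
step_arm(fingers=[-0.5,-0.5,-0.5,-0.5,-0.5,-0.5,-0.5,-0.5,-0.5,-0.5], travel=[[0,0.01,0.1],[0,0,0.25],[0,0,0.35],[0,0,0.35],[0,0,0.3],[0,0,0.2],[0,0,0.1],[0,0,0.04],[0,0,0.015],[0,0,0]], twist=[-0.003,0,0,0,0,0,0,0,0,0])

```text
time_s: 44.5
position: [0.5988, -0.3031, 0.0027]
tool_rot: [[0.946, 0.326, 0.001], [0.326, -0.946, -0.001], [0.001, 0.001, -1.0]]
ft_force: [0.8, 0.6, 0.4]
grip_width: 0.064
gripper_force: 0.0
```

Emit:
step_arm(fingers=[-0.5,1,1,1,1,1], travel=[[0,0,0],[0,0,0],[0,0,0],[0,0,0],[0,0,0],[0,0,0]], twist=[0,0,0,0,0,0], force=40)

```text
time_s: 45.25
position: [0.5989, -0.3031, 0.0027]
tool_rot: [[0.945, 0.326, 0.001], [0.326, -0.945, -0.001], [0.001, 0.001, -1.0]]
ft_force: [-1.0, 0.5, 5.8]
grip_width: 0.0425
gripper_force: 41.1
```

Emit:
step_arm(fingers=[1,1,1,1,1,1,1,1,1,1], travel=[[0,0,-0.1],[0,0,-0.3],[0,0,-0.4],[0,0,-0.4],[0,0,-0.2],[0,0,0],[0,0,0],[0,0,0],[0,0,0],[0,0,0]], twist=[0,0,0,0,0.04,0.05,0.05,0.043,0,0])

```text
time_s: 46.5
position: [0.5985, -0.3029, 0.1422]
tool_rot: [[0.971, -0.238, -0.0], [-0.238, -0.971, 0.0], [-0.0, -0.0, -1.0]]
ft_force: [-0.4, -0.3, -0.2]
grip_width: 0.0424
gripper_force: 40.8
```

```bash
python3 - <<'E'
from h import *
go((335.5,302),.142,-14.0)
E
```

```text
t 46.5 tcp [ 598.5 -302.9  142.2] yaw -13.79 w 42.4 F [-0.4 -0.3 -0.2] travel sum [-3.996e+00 -5.247e+00  3.000e-03] twist sum 0.0012
```

Emit:
step_arm(fingers=[1,1,1,1,1,1,1,1,1,1], travel=[[-0.15,-0.2,0],[-0.25,-0.33,0],[-0.26,-0.34,0],[-0.26,-0.34,0],[-0.26,-0.34,0],[-0.26,-0.34,0],[-0.26,-0.34,0],[-0.26,-0.34,0],[-0.26,-0.34,0],[-0.26,-0.34,0]], twist=[0.001,0,0,0,0,0,0,0,0,0])

```text
time_s: 47.75
position: [0.4367, 0.0739, 0.1424]
tool_rot: [[0.97, -0.242, 0.001], [-0.242, -0.97, -0.0], [0.001, -0.0, -1.0]]
ft_force: [0.1, -0.9, 0.1]
grip_width: 0.0424
gripper_force: 40.8
```

Emit:
step_arm(fingers=[1,1,1,1,1,1,1,1,1,1], travel=[[-0.26,-0.34,0],[-0.26,-0.34,0],[-0.26,-0.34,0],[-0.26,-0.34,0],[-0.26,-0.34,0],[-0.18,-0.22,0],[-0.04,-0.04,0],[0,0,0],[0,0,0],[0,0,0]], twist=[0,0,0,0,0,0,0,0,0,0])

```text
time_s: 49.0
position: [0.3381, 0.2993, 0.1422]
tool_rot: [[0.97, -0.245, 0.0], [-0.245, -0.97, -0.0], [0.0, 0.0, -1.0]]
ft_force: [0.5, 0.7, -0.4]
grip_width: 0.0426
gripper_force: 40.8
```

```bash
python3 - <<'E'
from h import *
S=shot("wrist","w15"); p=monitor.observe()["position"]
find("wrist","insulator",p[2]+.0075,S,1);find("wrist","yellow_jig",.01,S,1);find("wrist","endplate",.034,S,1);band(S,(.428,.281),.0335,.06)
colr(S,lambda b,g,r:(r>b+60),.01)
go((428.3,281.3),.0367,-14.0)
E
```

```text
wrist yellow_jig 0.61 [276.  85.] z 9.5 xy,size,ang [427.5 281.4] [109.3  79.1] -13.9
wrist endplate 0.61 [248.  85.] z 33.4 xy,size,ang [427.7 282.1] [68.4 44.1] -14.2
wrist ped 4163 z 33.4 [427.8 282. ] [69.1 44. ] -14.1
colour [ 209   28   86  120 4967] [427.9 281.8] [107.5  77.9] -14.1
t 49.2 tcp [337.8 299.7 142.1] yaw -14.14 w 42.5 F [ 0.1 -0.1 -1.3] travel sum [ 0.922 -0.043  1.054] twist sum -0.0008
```

```bash
python3 - <<'E'
from h import *
S=shot("wrist","w16"); p=monitor.observe()["position"]
find("wrist","insulator",p[2]+.0073,S,1); colr(S,lambda b,g,r:(g>r+25),p[2]+.0073); print(p)
E
```

```text
wrist insulator 0.92 [259. 244.] z 148.8 xy,size,ang [338.6 300.1] [72.1 44.8] -14.1
colour [ 216  190   80  111 7972] [338.8 300.6] [70.8 43.5] -14.1
[0.33777409 0.29972964 0.14212414]
```

Emit:
step_arm(fingers=[1,1,1,1,1,1,1,1,1,1], travel=[[0.25,-0.01,0],[0.35,-0.02,0],[0.25,-0.013,0],[0.078,0,0.12],[0,0,0.3],[0,0,0.3],[0,0,0.22],[0,0,0.07],[0,0,0.015],[0,0,0]], twist=[-0.001,0,0,0,0,0,0,0,0,0])

```text
time_s: 50.55
position: [0.4289, 0.2818, 0.0402]
tool_rot: [[0.971, -0.241, 0.001], [-0.241, -0.971, 0.0], [0.001, -0.001, -1.0]]
ft_force: [0.2, 0.4, -0.3]
grip_width: 0.0424
gripper_force: 40.8
```

Emit:
step_arm(fingers=[1,1,1,1], travel=[[0,0,0.015],[0,0,0],[0,0,0],[0,0,0]], twist=[0,0,0,0])

```text
time_s: 51.05
position: [0.4288, 0.2816, 0.0382]
tool_rot: [[0.971, -0.241, 0.0], [-0.241, -0.971, 0.0], [0.0, -0.0, -1.0]]
ft_force: [-0.8, 0.6, 0.4]
grip_width: 0.0429
gripper_force: 40.8
```

Emit:
step_arm(fingers=[1,1,1,1], travel=[[0,0,0.01],[0,0,0.006],[0,0,0],[0,0,0]], twist=[0,0,0,0])

```text
time_s: 51.55
position: [0.4287, 0.2816, 0.0367]
tool_rot: [[0.971, -0.241, 0.0], [-0.241, -0.971, 0.0], [0.0, -0.0, -1.0]]
ft_force: [-0.5, -0.3, 3.4]
grip_width: 0.0424
gripper_force: 41.2
```

Emit:
step_arm(fingers=[-0.5,-0.5,-0.5,-0.5,-0.5,-0.5,-0.5,-0.5,-0.5], travel=[[0,0,0],[0,0,0],[0,0,0],[0,0,-0.2],[0,0,-0.4],[0,0,-0.4],[-0.1,0,-0.4],[-0.2,0,-0.1],[0,0,0]], twist=[0,0,0,0,0,0,0,0,0])

```text
time_s: 52.68
position: [0.3984, 0.2891, 0.1866]
tool_rot: [[0.971, -0.24, 0.0], [-0.24, -0.971, 0.0], [-0.0, -0.0, -1.0]]
ft_force: [0.3, 1.0, -0.8]
grip_width: 0.0641
gripper_force: 0.0
```

```bash
python3 - <<'E'
from h import *
S=shot("wrist","w17")
find("wrist","insulator",.044,S,1); band(S,(.428,.281),.0435,.07); find("wrist","yellow_jig",.010,S,1)
T=shot("top"); 
for q,z in (("jar",.05),("loupe",.01),("seal",.052)): find("top",q,z,T,1)
a=cv2.resize(S[0][60:230,160:350],None,fx=2.6,fy=2.6); b=cv2.resize(T[0][130:310,80:370],None,fx=2.6,fy=2.6)[:a.shape[0]]
cv2.imwrite("pics/fin.png",cv2.resize(T[0][120:310,60:380],(800,475)))
E
```

```text
wrist insulator 0.73 [252. 150.] z 43.4 xy,size,ang [427.6 282.6] [70.1 45.6] -13.9
wrist ped 2627 z 43.4 [427.8 282.5] [69.5 44. ] -14.0
wrist yellow_jig 0.83 [263. 120.] z 9.4 xy,size,ang [427.7 281.6] [109.1  81.6] -14.5
top jar 0.7 [194. 254.] z 48.5 xy,size,ang [434.4  87.2] [40.5 37.2] -89.9
top loupe 0.7 [245. 135.] z 8.5 xy,size,ang [782.5 -47.7] [88.5 67.4] 0.5
top seal 0.92 [328. 258.] z 50.9 xy,size,ang [ 432.3 -267.6] [70.  45.7] 4.8
```

View pics/fin.png

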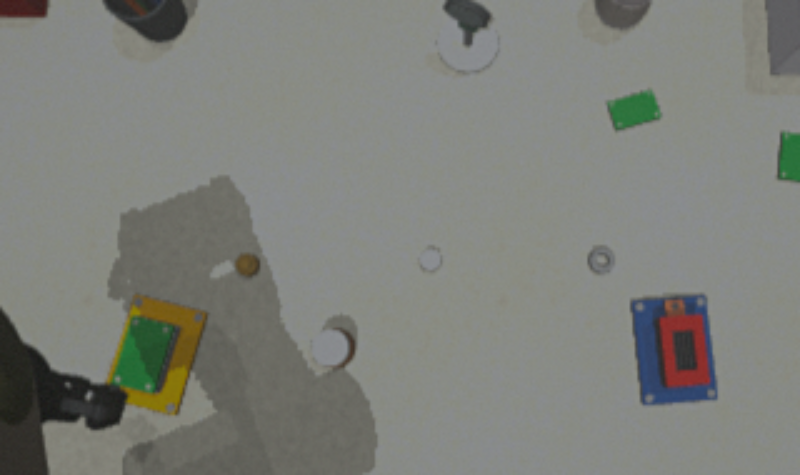

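The final view shows both stacks flat on their jigs, at (147,354) and (683,350), apparently offset only by parallax. The jar and loupe are where they started, and the gripper is clear. Handing in.

```bash
python3 -c "
from rig import close_job; print(close_job())"
```

```text
the job is handed in; nothing more can be done
None
```

Both halves are laid up in the order asked, each plate flat and within about 2 mm and 0.5° of its jig by the wrist camera; the jar and loupe were not moved, and I handed the job in at about 53 s of the 125 s allowed.

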